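# Load the bench shaker and lock it

## Task

Load the bench shaker: turn the lock lever to release the swing cover, swing the cover wide open, and stand every bottle from the plywood board upright on the floor of the round pot, beside the one already in it; seven only fit packed as a honeycomb, six round one. Then swing the cover fully shut again and turn the lock lever all the way back, so that the cover is locked. Leave the other things on the bench where they are.

Things in the scene. Friction and masses are not known exactly. Their poses are not given: they have to be found in the camera images.
- shaker: fixed bench shaker, 255 mm long (its x) and 140 mm wide. Origin at bench height on the axis of the pot. Along its own x axis: the cover's hinge post (22 mm in diameter, 126 mm high) at x = +88 mm, the pot at 0, the lock tower at x = -95 mm. The steel pot is round, inner radius 57 mm, wall 4 mm, floor 22 mm and rim 55.5 mm above the origin. z up; the pot axis is vertical
- pot_floor (a point): centre of the pot's floor, on the top face of the floor; axes as shaker
- lock (a joint): angle of the lock lever about the vertical through lock_hinge, rad, growing anticlockwise seen from above: 0 = locked (stop), 1.6 = fully released (stop). It turns with light friction (about 1.5 N at the grip post) and stays where it is left. Its C-shaped ring encloses a pin of the cover, which can leave or enter only from about 1.4 rad to the stop; otherwise the cover is barred
- lock_handle (a point): on the axis of the lever's upright round grip post, steel, 16 mm in diameter, free from 96 to 160 mm above the bench; this point is at 144 mm. It lies 55 mm from the lock axis; seen from above, at joint value q it lies in the direction 2.356 + q rad from the shaker's x axis
- lock_hinge (a point): on the vertical axis of the lock lever, 85 mm above the bench; fixed to the shaker, axes as shaker
- cover (a joint): swing of the cover about the vertical through cover_hinge, rad, growing anticlockwise seen from above: 0 = shut over the pot (stop), 2.0 = wide open (stop). Light friction (about 2 N at the handle), stays where it is left; locked, it has up to 0.045 rad of play
- cover_handle (a point): on the axis of the cover's upright round handle, black, 16 mm in diameter, from 118 to 160 mm above the bench; this point is at 144 mm. It lies 88 mm from the hinge axis; seen from above, at joint value q it lies in the direction pi + q rad from the shaker's x axis, so over the pot's centre when shut.
- cover_hinge (a point): on the vertical axis of the cover's hinge, 112 mm above the bench; fixed to the shaker, axes as shaker. The cover is a flat plate 112 to 118 mm above the bench: a disc of 48 mm radius about the handle and a tongue that reaches 195 mm from the hinge, with a pin (12 mm in diameter, 183 mm from the hinge) that hangs down to 92 mm
- board: fixed plywood board, 200 (its x) x 220 mm, its top 20 mm above the bench, on which the bottles to be loaded stand. Origin: its centre, at bench height
- bottle_1: bottle to be loaded, standing on the board at the start (between four and six of these are present): aluminium bottle with a heavy steel base (it rights itself if it leans), 86 mm high, 0.2 kg: body 36 mm in diameter, 45 mm high (lower edge chamfered 3 mm), conical shoulder to 54 mm, then a grey cap 18 mm in diameter from 54 to 86 mm. Origin: centre of the underside, z along the bottle
- bottle_2: bottle to be loaded, standing on the board at the start (between four and six of these are present): aluminium bottle with a heavy steel base (it rights itself if it leans), 86 mm high, 0.2 kg: body 36 mm in diameter, 45 mm high (lower edge chamfered 3 mm), conical shoulder to 54 mm, then a grey cap 18 mm in diameter from 54 to 86 mm. Origin: centre of the underside, z along the bottle
- bottle_3: bottle to be loaded, standing on the board at the start (between four and six of these are present): aluminium bottle with a heavy steel base (it rights itself if it leans), 86 mm high, 0.2 kg: body 36 mm in diameter, 45 mm high (lower edge chamfered 3 mm), conical shoulder to 54 mm, then a grey cap 18 mm in diameter from 54 to 86 mm. Origin: centre of the underside, z along the bottle
- bottle_4: bottle to be loaded, standing on the board at the start (between four and six of these are present): aluminium bottle with a heavy steel base (it rights itself if it leans), 86 mm high, 0.2 kg: body 36 mm in diameter, 45 mm high (lower edge chamfered 3 mm), conical shoulder to 54 mm, then a grey cap 18 mm in diameter from 54 to 86 mm. Origin: centre of the underside, z along the bottle
- bottle_5: bottle to be loaded, standing on the board at the start (between four and six of these are present): aluminium bottle with a heavy steel base (it rights itself if it leans), 86 mm high, 0.2 kg: body 36 mm in diameter, 45 mm high (lower edge chamfered 3 mm), conical shoulder to 54 mm, then a grey cap 18 mm in diameter from 54 to 86 mm. Origin: centre of the underside, z along the bottle
- bottle_6: bottle to be loaded, standing on the board at the start (between four and six of these are present): aluminium bottle with a heavy steel base (it rights itself if it leans), 86 mm high, 0.2 kg: body 36 mm in diameter, 45 mm high (lower edge chamfered 3 mm), conical shoulder to 54 mm, then a grey cap 18 mm in diameter from 54 to 86 mm. Origin: centre of the underside, z along the bottle
- old_1: the bottle that already stands in the pot, near its wall, its axis about 38.5 mm from the pot's axis: aluminium bottle with a heavy steel base (it rights itself if it leans), 86 mm high, 0.2 kg: body 36 mm in diameter, 45 mm high (lower edge chamfered 3 mm), conical shoulder to 54 mm, then a grey cap 18 mm in diameter from 54 to 86 mm. Origin: centre of the underside, z along the bottle
- glue_bottle: bystander: small glue bottle with a long conical nozzle, 34 mm in diameter, 92 mm high, standing near the edge of the bench; not to be loaded. Origin: centre of its underside
- screwdriver: bystander: screwdriver, 172 mm, lying on the white model plate (7 mm thick). Origin: middle of its underside
- masking_tape: bystander: roll of masking tape, 92 mm across, 24 mm high. Origin: centre of its underside
Things that resemble listed ones, but are neither listed nor needed, are in the scene too. What is shaped like the old_1 but purple or yellow is not meant.

How it is judged:
By the outcome, as a careful person would: the job done as asked, in the order asked, and still so for the second after the job is handed in, with the robot touching nothing.
Of bottle_1, bottle_2, bottle_3, bottle_4, bottle_5, bottle_6 only 4 to 6 are there at a start; the rules pass over those that are not, and their reading is None.
At some moment in a run one of bottle_1, bottle_2, bottle_3, bottle_4, bottle_5, bottle_6 may be knocked a few centimetres aside while the robot is not near it.
It also fails if it takes over 210 s, if anything falls off the work surface, if the arm or the gripper's body presses on something with over 40 N, if the wrist force passes 120 N, or if a joint passes its speed limit or range.

## Robot

A 7-joint arm with a two-finger parallel gripper is mounted at the origin on a cart in front of the work surface, level with it; the furniture and walls round the work are solid. World frame = base frame: x ahead of the robot, y to its left, z up, the work surface at z = 0. Lengths are in mm, angles in rad, forces in N, time in s.
With the tool pointing down it reaches from about 400 to 875 mm from the base axis. Payload 19.3 kg.
Tool frame: the origin (TCP) lies at the very end of the fingers, on their centre line; the grasp point (between the pads) lies 19 mm behind it (grip_point_offset is the z of the grasp point in the tool frame, in mm); z points along the fingers, y is the line along which they close (so a half turn about z gives the same grasp; the last joint's range is limited). The gripper opens to 85 mm and grips with 20 to 120 N. Pads are 22 mm wide; open, the fingers measure 114 mm over their backs; the gripper's body (76 mm by 85 mm) begins 54 mm behind the grasp point. The pads swing forward as they close: fully open they stand 13 mm farther back than shut.
Start: joints at [-1.303, 0.521, -0.036, 1.599, 0.021, 1.021, -0.113], TCP at [207.151, 589.663, 204.591] pointing down, gripper open.
Joint ranges: [-2.91, 2.91], [-0.3, 2.13], [-1.5, 1.42], [0.17, 2.43], [-1.26, 4.41], [0.16, 1.93], [-2.52, 2.52]. Speed limits (rad/s): [1.89, 1.89, 2.39, 2.39, 3.01, 3.01, 3.01].

## Interface

Orientations are given as a 3x3 rotation matrix whose columns are the frame's x, y, z axes.
In Python, from workcell import movep, movel, goto_joints, open_gripper, clamp, wait, inverse_kinematics, read_state, camera, PlanningError, finish_job, grip_point_offset gives the robot as it stands. Calls block until the motion is done:
- movep(position, orientation): joint-space move of the TCP to a pose.
- movel(position, frame=None, max_speed=150, guard=None): straight line of the TCP; frame=None keeps the orientation; max_speed is the mean speed in mm/s. With guard (N) it stops when the force on the tool has changed by that much, and returns True; else False.
- goto_joints(angles): joint-space move.
- open_gripper() and clamp(): open the fingers fully, or close them until they stop; the grip force is fixed at half the most.
- wait(seconds).
- inverse_kinematics(position, orientation): joint angles nearest the present ones, or None.
- read_state(): the state.
- camera(name): name is "side" or "top"; returns a dict with "image" (400x640x3 uint8, blue, green, red), "range_z" (400x640 float32, mm along the optical axis (not along the pixel's ray), 0 where there is no reading), "fx", "fy", "cx", "cy" (pixels), "cam_to_world" (4x4, takes a point from camera to world coordinates). Camera axes: x right, y up, looking along -z (the intrinsics and any distortion apply to the point x, -y, -z); pixel columns grow to the right and rows downward; lengths in mm; the calibration is good to about 2 mm. A picture is of the moment at which its call begins.
A pose or a line that the arm cannot do raises PlanningError and nothing moves.
- finish_job(): hands the job in; it is judged then, once.
The state is a dict: "time": time; "qpos": joint angles; "qvel": joint speeds; "joint_efforts": joint torques, N m; "eef_pos": TCP position; "tool_rot": TCP orientation; "ft_force": force on the tool from outside, world axes, zero at the start; "torque": the same for the moment, N m; "finger_gap": finger opening in mm; "gripper_force": force on a finger pad.
Only numpy, scipy, OpenCV 4.12 (cv2) and the standard library are available. Lean on these libraries where they do the work, as an engineer would, in place of code of your own. Each camera call takes 0.05 s, during which the arm holds its last target. There are 200 camera calls.

## Working session

There is one attempt and no reset: what is moved stays moved. The work goes in short steps, each a Python script; the robot and the scene stay as the last script left them, time stands still between calls to the robot, and variables do not carry over. Pictures are saved under pics/ and viewed, at most 15 in all, crops included, and the job is handed in when it is done.

```bash
mkdir -p pics; ls; python3 - <<'E'
from workcell import *
import cv2,numpy as np
for n in("top","side"):
    c=camera(n); cv2.imwrite(f"pics/{n}0.png",c["image"]); np.savez(f"{n}0.npz",**c)
    print(n,c["fx"],c["fy"],c["cx"],c["cy"],c["cam_to_world"].round(3).tolist(),[k for k in c])
s=read_state();print(s["time"],s["ft_force"],s["finger_gap"],s["tool_rot"],grip_point_offset)
E
```

```text
pics
top 495.5842310340062 495.5842310340062 323.42178725894127 204.26129023969267 [[-0.004, 0.997, -0.077, 437.021], [-1.0, -0.005, -0.009, 200.61], [-0.01, 0.077, 0.997, 1517.055], [0.0, 0.0, 0.0, 1.0]] ['image', 'range_z', 'fx', 'fy', 'cx', 'cy', 'cam_to_world']
side 458.3490038621074 458.3490038621074 324.1341748185166 200.13492779017176 [[-0.866, -0.251, 0.433, 1083.708], [0.5, -0.423, 0.756, 1130.844], [-0.007, 0.871, 0.491, 701.373], [0.0, 0.0, 0.0, 1.0]] ['image', 'range_z', 'fx', 'fy', 'cx', 'cy', 'cam_to_world']
0.1 [-0.36886324 -0.12553716  0.2388026 ] 85.64287449220812 [[-9.43504504e-01  3.31359614e-01 -2.40690329e-04]
 [ 3.31359683e-01  9.43503957e-01 -1.02134931e-03]
 [-1.11341634e-04 -1.04340274e-03 -9.99999449e-01]] -18.700000000000003
```

View pics/top0.png

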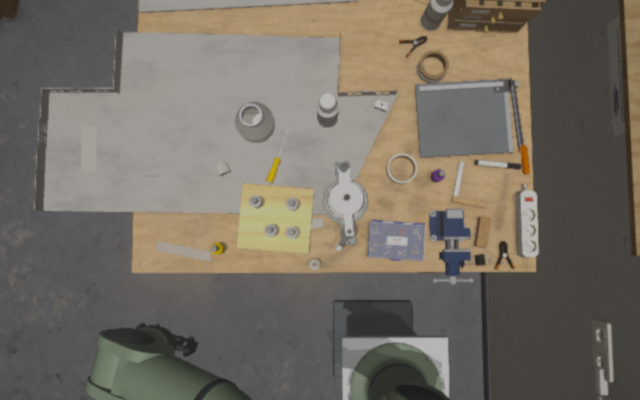

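View pics/side0.png

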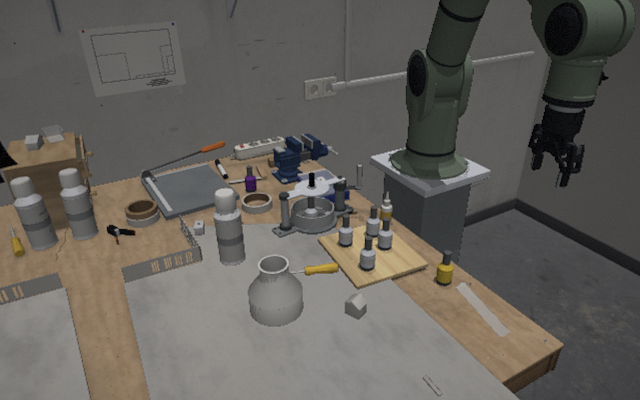

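```bash
cat > h.py <<'E'
from workcell import *
import cv2,numpy as np
def pw(c,u,v,z=None):
    "pixel -> world, using depth, or intersecting the plane z"
    M=c["cam_to_world"]; r=np.array([(u-c["cx"])/c["fx"],-(v-c["cy"])/c["fy"],-1.])
    r=M[:3,:3]@r; o=M[:3,3]
    d=float(c["range_z"][int(round(v)),int(round(u))]) if z is None else (z-o[2])/r[2]
    return o+r*d
def crop(c,u0,v0,u1,v1,k,name):
    cv2.imwrite("pics/"+name,cv2.resize(c["image"][v0:v1,u0:u1],None,fx=k,fy=k,interpolation=cv2.INTER_CUBIC))
def cloud(c):
    v,u=np.mgrid[0:400,0:640]; d=c["range_z"].astype(float)
    P=np.stack([(u-c["cx"])/c["fx"]*d,-(v-c["cy"])/c["fy"]*d,-d],-1)
    return P@c["cam_to_world"][:3,:3].T+c["cam_to_world"][:3,3]
E
python3 - <<'E'
from h import *
c=dict(np.load("top0.npz"));crop(c,235,150,385,260,5,"c1.png")
c2=dict(np.load("side0.npz"));crop(c2,265,160,435,280,4.7,"c2.png")
P=cloud(c)
for uv in [(346,199),(256,202),(293,204),(271,230),(293,232),(320,320-240)]:print(uv,pw(c,*uv).round(1))
sub=P[180:250,238:312]; m=sub[...,2]>75
n,l,s,ce=cv2.connectedComponentsWithStats(m.astype(np.uint8))
for i in range(1,n):
    q=sub[l==i];print(i,s[i,4],q.mean(0).round(1),ce[i]+[238,180],np.median(q[:,2]).round(1))
E
```

```text
(346, 199) [555.8 151.2 159.2]
(256, 202) [554.6 409.2  88.7]
(293, 204) [546.6 300.5 109.4]
(271, 230) [473.1 364.  101. ]
(293, 232) [466.9 300.5 109. ]
(320, 80) [942.2 223.7   5.7]
1 1 [ 437.   200.6 1517.1] [260. 186.] 1517.1
2 1 [ 437.   200.6 1517.1] [303. 186.] 1517.1
3 49 [556.8 409.9 128.6] [253.65306122 200.14285714] 105.5
4 1 [ 437.   200.6 1517.1] [311. 197.] 1517.1
5 44 [551.2 306.1  98.6] [291.31818182 202.70454545] 105.6
6 1 [ 437.   200.6 1517.1] [242. 204.] 1517.1
7 1 [ 437.   200.6 1517.1] [269. 205.] 1517.1
8 1 [ 437.   200.6 1517.1] [271. 211.] 1517.1
9 1 [ 437.   200.6 1517.1] [308. 213.] 1517.1
10 1 [ 437.   200.6 1517.1] [268. 214.] 1517.1
11 1 [ 437.   200.6 1517.1] [254. 225.] 1517.1
12 1 [ 437.   200.6 1517.1] [245. 226.] 1517.1
13 43 [472.6 365.2 132.2] [269.34883721 229.97674419] 104.2
14 42 [466.3 305.8  99.7] [291.38095238 232.30952381] 104.7
15 1 [ 437.   200.6 1517.1] [240. 241.] 1517.1
16 1 [ 437.   200.6 1517.1] [259. 243.] 1517.1
```

View pics/c1.png

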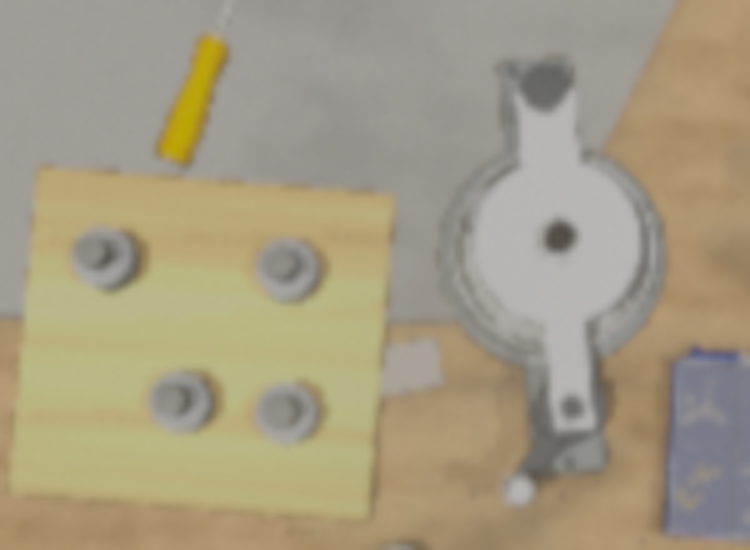

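View pics/c2.png

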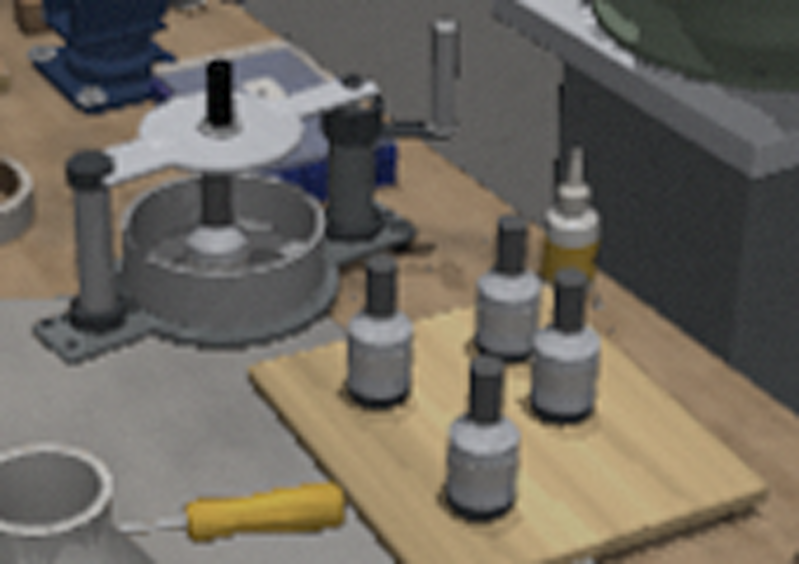

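```bash
cat >> h.py <<'E'
def caps(c,z=106,box=(400,640,240,460)):
    "grey cap tops on the board: segment dark/grey cap blobs by height in the depth cloud"
    P=cloud(c); x0,x1,y0,y1=box
    m=((P[...,0]>x0)&(P[...,0]<x1)&(P[...,1]>y0)&(P[...,1]<y1)&(P[...,2]>z-18)&(P[...,2]<z+12)).astype(np.uint8)
    n,l,s,ce=cv2.connectedComponentsWithStats(m)
    return [(pw(c,*ce[i],z=z)[:2],int(s[i,4]),ce[i].round(1)) for i in range(1,n) if s[i,4]>8]
def Rdown(a):
    "tool down, its closing line y at world angle a"
    y=np.array([np.cos(a),np.sin(a),0]);z=np.array([0,0,-1.]);return np.stack([np.cross(y,z),y,z],1)
E
python3 - <<'E'
from h import *
c=dict(np.load("top0.npz")); s=dict(np.load("side0.npz"))
f=lambda x,y:(235+x/5-.4,150+y/5-.4)
hd=pw(c,*f(559,236),z=160);hi=pw(c,*f(545,85),z=126);pin=pw(c,*f(571,407),z=118);lk=pw(c,*f(519,490),z=160)
g=lambda x,y:(265+x/4.7-.4,160+y/4.7-.4)
hs=pw(s,*g(219,64),z=160);his=pw(s,*g(90,163),z=126);lks=pw(s,*g(446,22),z=160)
for n,v in dict(hd=hd,hi=hi,pin=pin,lk=lk,hs=hs,his=his,lks=lks).items():print(n,v.round(1))
for a,b in((hi,hd),(hi,pin),(his,hs)):
    d=(a-b)[:2];print(np.hypot(*d),np.arctan2(d[1],d[0]))
for t in caps(c)+caps(s):print(t)
E
```

```text
hd [561.8 150.1 160. ]
hi [650.8 156.  126. ]
pin [468.8 142.5 118. ]
lk [422.8 173.  160. ]
hs [563.3 152.5 160. ]
his [652.4 164.3 126. ]
lks [420.4 171.7 160. ]
89.20785910930493 0.06706845964196748
182.46841821139935 0.07427170763954735
89.86111836606604 0.13241525625724876
(array([558.36463037, 414.98951107]), 38, array([253.1, 200.2]))
(array([551.56366966, 307.21245855]), 31, array([290.7, 202.4]))
(array([473.75027133, 369.10976135]), 34, array([269. , 229.7]))
(array([466.34132963, 307.53758441]), 33, array([290.6, 232.2]))
(array([474.81820619, 322.15082431]), 54, array([374. , 209.7]))
(array([558.67996879, 321.13819753]), 59, array([346. , 218.3]))
(array([482.25256989, 382.87359657]), 60, array([386. , 221.4]))
(array([565.96168421, 428.65670766]), 71, array([368.5, 240.5]))
```

```bash
python3 - <<'E'
from h import *
from scipy.optimize import least_squares
c=dict(np.load("top0.npz")); s=dict(np.load("side0.npz"))
f=lambda x,y:(235+x/5-.4,150+y/5-.4)
for p in((95,252),(283,263),(173,399),(285,411)):print("cap",pw(c,*f(*p),z=106).round(1))
g=lambda x,y:(265+x/4.7-.4,160+y/4.7-.4)
for p in((382,264),(512,225),(570,277),(487,364)):print("capS",pw(s,*g(*p),z=106).round(1))
for n,k in(("t",c),("s",s)):
    P=cloud(k);Q=P[(abs(P[...,2]-54)<5)&(np.hypot(P[...,0]-560,P[...,1]-150)<80)&(np.hypot(P[...,0]-560,P[...,1]-150)>45)]
    r=least_squares(lambda p:np.hypot(Q[:,0]-p[0],Q[:,1]-p[1])-59,[560,150],loss="soft_l1")
    print(n,len(Q),r.x,np.abs(r.fun).mean())
# board/base: base plate outline seen in crop
for n,p in dict(a=(503,63),b=(605,440),d=(600,470),e=(441,250),h=(664,250)).items():print(n,pw(c,*f(*p),z=8).round(1))
k=c.copy()
crop(c,315,155,375,260,5.5,"c3.png")
im=c["image"][155:260,310:380];cv2.imwrite("pics/c3.png",cv2.resize(im,None,fx=8,fy=5.7,interpolation=cv2.INTER_LANCZOS4))
E
```

```text
cap [559.  413.6 106. ]
cap [552.1 305.9 106. ]
cap [474.7 368.5 106. ]
cap [467.6 304.7 106. ]
capS [552.5 310.9 106. ]
capS [469.5 312.4 106. ]
capS [474.7 372.1 106. ]
capS [558.6 416.9 106. ]
t 141 [562.21168938 149.59263006] 1.1362634326081131
s 234 [561.39002516 150.47389752] 2.6318153276802003
a [682.7 178.    8. ]
b [451.2 117.5   8. ]
d [433.1 120.7   8. ]
e [567.6 216.6   8. ]
h [566.9  80.4   8. ]
```

View pics/c3.png

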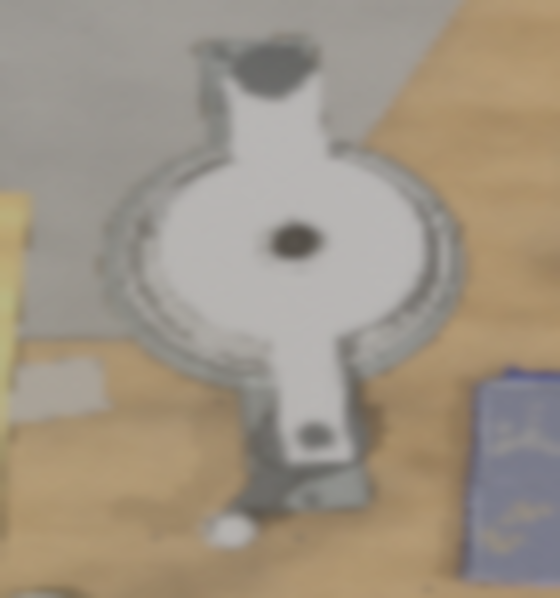

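```bash
cat >> h.py <<'E'
YAW=.07; POT=np.array([562.2,149.8])
e=lambda a:np.array([np.cos(a),np.sin(a)])
HINGE=POT+88*e(YAW); LOCK=POT-95*e(YAW)
def hover(C,r,a,z,h,off):
    movep([*(C+r*e(a)),z+h],Rdown(a+off)); movel([*(C+r*e(a)),z],max_speed=150)
def arc(C,r,a0,a1,z,off,step=.2,guard=None,speed=120):
    n=max(1,int(np.ceil(abs(a1-a0)/step)))
    for a in np.linspace(a0,a1,n+1)[1:]:
        if movel([*(C+r*e(a)),z],Rdown(a+off),max_speed=speed,guard=guard): print("guard at",round(a,3));break
    s=read_state();print("t",round(s["time"],1),"F",s["ft_force"].round(1),"pos",s["eef_pos"].round(1),"ang",np.arctan2(*(s["eef_pos"][:2]-C)[::-1]).round(3))
def up(h):
    p=read_state()["eef_pos"].copy();p[2]=h;movel(p,max_speed=250)
def save(name,n="top"):
    c=camera(n);np.savez(name,**c);return c
E
python3 - <<'E'
from h import *
print("HINGE",HINGE,"LOCK",LOCK)
for nm,C,r,aa in(("lock",LOCK,55,np.linspace(2.5,4.03,4)),("cover",HINGE,88,YAW+np.pi+np.linspace(0,2,4))):
  for off in(np.pi/2,-np.pi/2):
    for a in aa:
        q=inverse_kinematics([*(C+r*e(a)),127],Rdown(a+off)); print(nm,round(off,1),round(a,2),None if q is None else np.round(q,2)[[0,2,4,6]])
for p in [(559,415),(467.6,306)]:
    for a in(0,np.pi):
        q=inverse_kinematics([*p,80],Rdown(a));print(p,a,None if q is None else np.round(q,2)[[0,2,4,6]])
E
```

```text
HINGE [649.98448802 155.95497057] LOCK [467.43265498 143.1554295 ]
lock 1.6 2.5 [-1.33  1.23 -0.93 -1.77]
lock 1.6 3.01 [-1.01  0.68 -0.44 -1.72]
lock 1.6 3.52 [-0.88  0.58 -0.36 -1.24]
lock 1.6 4.03 [-0.76  0.51 -0.32 -0.71]
lock -1.6 2.5 [-0.65  0.16 -0.1   0.51]
lock -1.6 3.01 [-0.55  0.08 -0.05  1.  ]
lock -1.6 3.52 [-0.41 -0.01  0.01  1.52]
lock -1.6 4.03 [-0.26 -0.12  0.07  2.03]
cover 1.6 3.21 [-0.78  0.62 -0.48 -1.43]
cover 1.6 3.88 [-0.68  0.62 -0.48 -0.67]
cover 1.6 4.54 [-0.54  0.53 -0.42 -0.02]
cover 1.6 5.21 [-0.42  0.38 -0.31  0.54]
cover -1.6 3.21 [-0.39  0.04 -0.03  1.3 ]
cover -1.6 3.88 [-0.18 -0.12  0.09  1.96]
cover -1.6 4.54 [ 0.51 -1.28  0.96  2.06]
cover -1.6 5.21 [-0.77  1.22 -1.05 -2.08]
(559, 415) 0 [-0.87  0.25 -0.23 -0.55]
(559, 415) 3.141592653589793 [-0.47 -0.43  0.38  2.14]
(467.6, 306) 0 [-0.86  0.24 -0.21 -0.49]
(467.6, 306) 3.141592653589793 [-0.39 -0.42  0.35  2.14]
```

```bash
python3 - <<'E'
from h import *
up(260)
post=np.array([421.8,172.6]); a0=np.arctan2(*(post-LOCK)[::-1]); print("a0",a0,np.hypot(*(post-LOCK)))
off=-np.pi/2
hover(LOCK,55,a0,127,110,off); clamp(); s=read_state();print(s["time"],s["finger_gap"],s["gripper_force"],s["ft_force"].round(1),s["eef_pos"])
arc(LOCK,55,a0,YAW+2.356+1.66,127,off,guard=20)
for n in("top","side"):save(n+"1.npz",n)
c=dict(np.load("side1.npz"));crop(c,265,140,435,260,4.7,"s1.png")
E
```

```text
a0 2.568562330191125 54.30765997453497
3.7667 11.7953584186307 58.58247935771942 [-2.8 -0.2  9.3] [421.18619528 173.04370658 127.27612856]
t 6.5 F [-24.7 -12.8  33. ] pos [431.9  96.3 126.9] ang -2.22
```

View pics/s1.png

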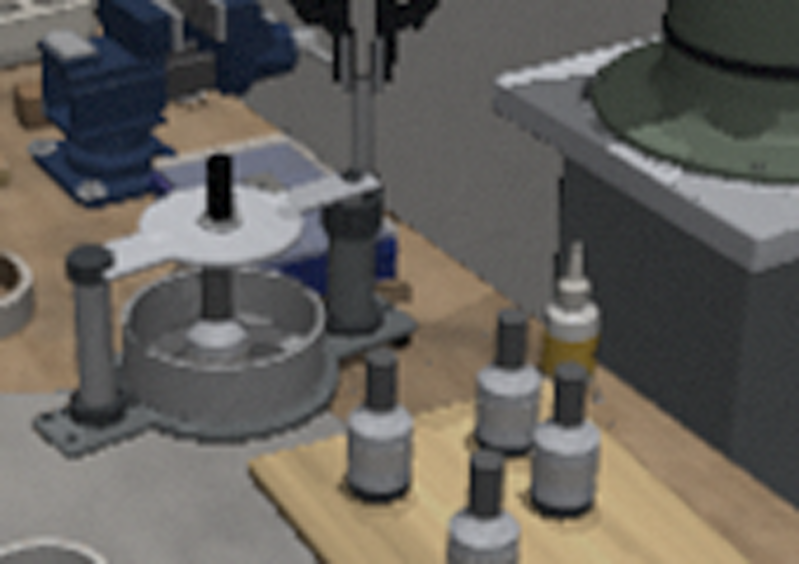

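```bash
python3 - <<'E'
from h import *
open_gripper(); s=read_state();print(s["finger_gap"],s["ft_force"].round(1))
up(250)
c=save("side2.npz","side");a=cv2.resize(c["image"][140:260,265:435],None,fx=2.3,fy=2.3,interpolation=2)
movep([*(HINGE+88*e(YAW+np.pi)),250],Rdown(YAW+np.pi*1.5))
c=save("side2.npz","side");a=cv2.resize(c["image"][140:260,265:435],None,fx=4.6,fy=4.6,interpolation=2)
cv2.imwrite("pics/s2.png",a)
E
```

```text
85.43983079660245 [ 0.2 -0.4 -0. ]
```

View pics/s2.png

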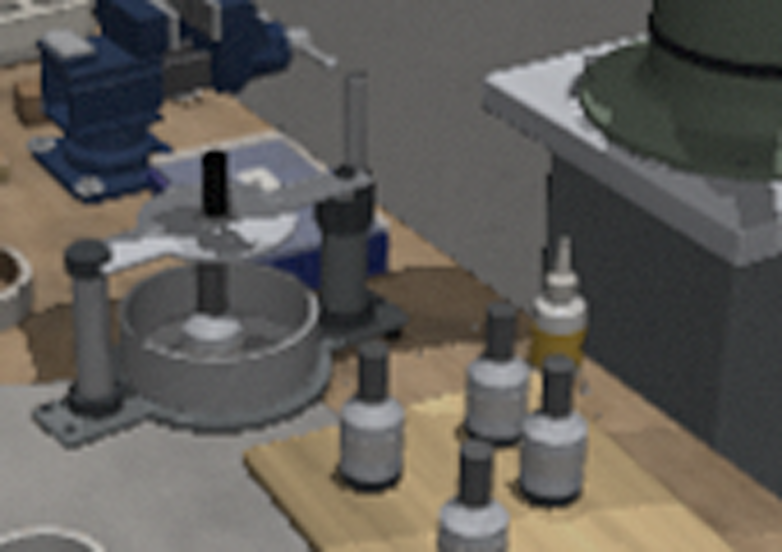

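```bash
python3 - <<'E'
from h import *
s=dict(np.load("side2.npz"));p=pw(s,265+357/4.6-.4,140+75/4.6-.4,z=160);d=p[:2]-LOCK;print("post",p,np.hypot(*d),np.arctan2(d[1],d[0])%6.283-3.956)
a0=YAW+np.pi; off=np.pi/2
movel([*(HINGE+88*e(a0)),128],max_speed=200); clamp(); st=read_state();print(st["finger_gap"],st["ft_force"].round(1))
arc(HINGE,88,a0,a0+2.05,128,off,guard=20,speed=150)
open_gripper(); up(250)
movep([420,-100,300],Rdown(0))
c=save("top3.npz");crop(c,235,140,435,260,4,"t3.png")
c=save("side3.npz","side");print(read_state()["time"])
E
```

```text
post [431.42460998  98.29010451 160.        ] 57.52805133774678 0.07989109883195367
11.652858885966367 [-1.3 -9.3  6.4]
guard at 3.398
t 12.6 F [-0.5 -3.4  7.8] pos [563.6 138.6 128.5] ang -2.943
15.35
```

View pics/t3.png

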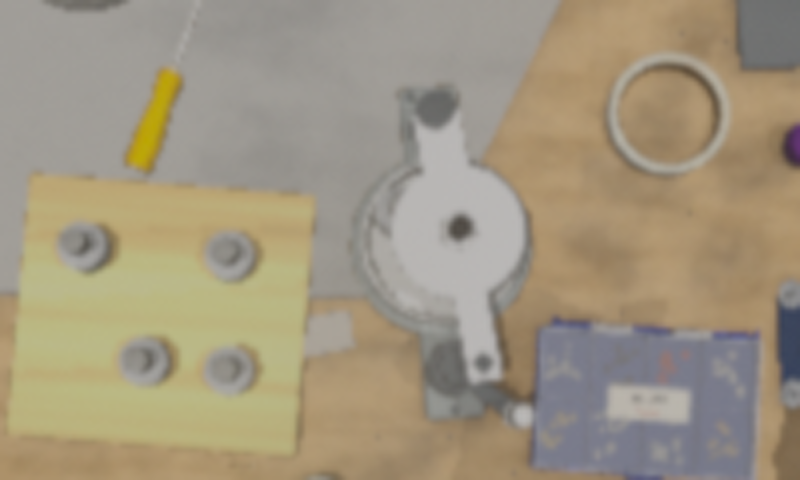

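```bash
python3 - <<'E'
from h import *
c=dict(np.load("top3.npz"));p=pw(c,235+460/4-.4,140+227/4-.4,z=160);pin=pw(c,235+484/4-.4,140+361/4-.4,z=118);lk=pw(c,235+521/4-.4,140+413/4-.4,z=160)
d=p[:2]-HINGE;a0=np.arctan2(d[1],d[0])%6.283;print(p,np.hypot(*d),a0-np.pi-YAW,pin,lk); d=pin[:2]-HINGE;print(np.arctan2(d[1],d[0])%6.283-np.pi-YAW); d=lk[:2]-LOCK;print(np.hypot(*d),np.arctan2(d[1],d[0])%6.283-3.956)
off=np.pi/2
hover(HINGE,88,a0,128,120,off); clamp(); print(read_state()["ft_force"].round(1))
arc(HINGE,88,a0,YAW+np.pi+1.9,128,off,guard=45,speed=110)
arc(HINGE,88,YAW+np.pi+1.9,YAW+np.pi+2.05,128,off,guard=25,speed=80)
c=save("side4.npz","side")
open_gripper(); up(250)
movep([420,-100,300],Rdown(0))
c=save("top4.npz");crop(c,235,140,435,260,4,"t4.png");print(read_state()["time"])
E
```

```text
[562.99788092 141.26468992 160.        ] 88.21833234016005 0.0971159114740921 [471.99389943 123.32068321 118.        ] [435.40198449 100.75251087 160.        ]
0.11114903153842742
53.14105155332068 0.1092629340874498
[-2.4 -0.1  6.3]
t 21.6 F [ 1.1 -1.7 11.7] pos [684.7  75.9 128.3] ang -1.162
guard at 5.262
t 21.9 F [-12.7  -2.1  15.4] pos [691.3  79.2 128.2] ang -1.077
24.55
```

View pics/t4.png

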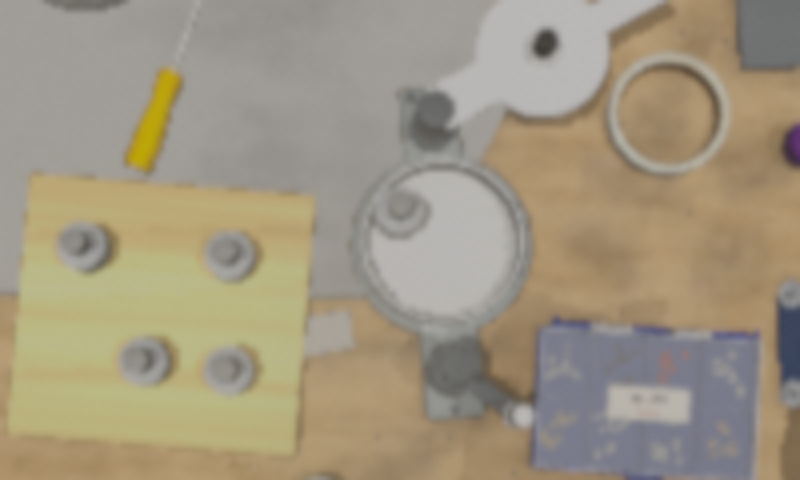

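```bash
python3 - <<'E'
from h import *
from scipy.optimize import least_squares
c=dict(np.load("top4.npz"));f=lambda x,y:(235+x/4-.4,140+y/4-.4)
P=cloud(c);d=np.hypot(P[...,0]-562,P[...,1]-150);Q=P[(abs(P[...,2]-55)<5)&(d<75)&(d>48)]
r=least_squares(lambda p:np.hypot(Q[:,0]-p[0],Q[:,1]-p[1])-59,[560,150],loss="soft_l1");print(len(Q),r.x,np.abs(r.fun).mean())
print("visual",pw(c,*f(441,246),z=55.5))
o=pw(c,*f(400,205),z=108);print("old",o,np.hypot(*(o[:2]-r.x)),np.arctan2(*(o[:2]-r.x)[::-1]))
for p in((82,243),(230,251),(142,357),(229,366)):print(pw(c,*f(*p),z=106).round(1))
E
```

```text
168 [562.09250051 149.54639527] 1.1673337014935214
visual [558.66228193 150.85811539  55.5       ]
old [583.82909513 181.69405666 108.        ] 38.806593235333615 0.9762580381245615
[557.9 409.3 106. ]
[551.7 303.3 106. ]
[476.3 366.  106. ]
[469.6 304.  106. ]
```

```bash
cat >> h.py <<'E'
POT=np.array([562.0,149.6])
def best(p,a):
    "of the two equivalent closing lines choose the one with joint 7 nearer the middle"
    c=[(abs(q[6])+abs(q[2]),k) for k in(a,a+np.pi) for q in [inverse_kinematics(p,Rdown(k))] if q is not None]
    return Rdown(min(c)[1])
def pick(xy,a=0.,h=60,zb=20):
    R=best([*xy,200],a); movep([*xy,200],R); movel([*xy,zb+h],max_speed=150)
    clamp(); s=read_state(); print("grip",round(s["finger_gap"],1),s["ft_force"].round(1)); movel([*xy,200],max_speed=200)
def place(xy,a,h=60,zf=22):
    R=best([*xy,200],a); movep([*xy,200],R); movel([*xy,zf+h+25],max_speed=180)
    t=movel([*xy,zf+h-2],max_speed=40,guard=10); s=read_state(); z=s["eef_pos"][2]
    print("contact",t,"z",z.round(1),"F",s["ft_force"].round(1),"t",round(s["time"],1))
    if z-zf-h>8: return False
    open_gripper(); movel([*xy,200],max_speed=200); return True
E
python3 - <<'E'
from h import *
print(caps(dict(np.load("top4.npz"))))
pick([552,306.5])
a=np.radians(207);print(place(POT+37*e(a),a))
movep([420,-100,300],Rdown(0))
c=save("top5.npz");crop(c,235,140,435,260,4,"t5.png");print(caps(c),read_state()["time"])
E
```

```text
[(array([558.34904733, 415.13614946]), 37, array([253.1, 200.2])), (array([551.1048716 , 306.30062854]), 33, array([291.1, 202.5])), (array([473.68807269, 369.36865779]), 33, array([268.9, 229.8])), (array([466.36029908, 307.25338638]), 34, array([290.7, 232.2]))]
grip 0.2 [-0.1  0.8  0.8]
contact False z 80.1 F [-0.9  0.2 -0.7] t 30.9
True
[(array([558.73190317, 415.37316231]), 36, array([253. , 200.1])), (array([551.36779175, 306.73419161]), 33, array([290.9, 202.5])), (array([473.75027133, 369.10976135]), 34, array([269. , 229.7])), (array([466.16873449, 307.45117783]), 33, array([290.6, 232.3]))] 33.5083
```

View pics/t5.png

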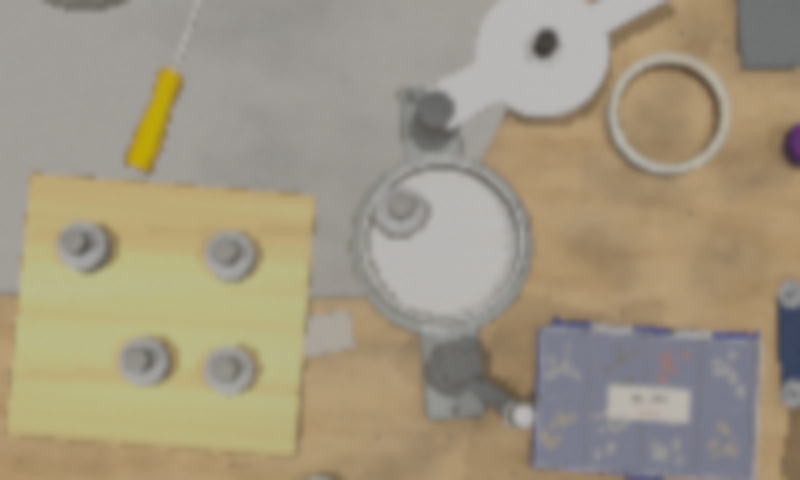

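```bash
python3 - <<'E'
from h import *
xy=[551.8,306]
R=best([*xy,200],0); print(R.round(2).tolist()); movep([*xy,200],R); movel([*xy,75],max_speed=150)
s=read_state();print(s["eef_pos"],s["tool_rot"].round(3).tolist())
a=camera("side")["image"][110:250,290:440]
clamp(); s=read_state();print(s["finger_gap"],s["gripper_force"],s["ft_force"].round(1))
b=camera("side")["image"][110:250,290:440]
cv2.imwrite("pics/g.png",cv2.resize(np.hstack([a,b]),None,fx=2.6,fy=2.6,interpolation=2))
E
```

```text
[[-0.0, 1.0, 0.0], [1.0, 0.0, 0.0], [0.0, 0.0, -1.0]]
[552.32573301 306.09459985  75.90934123] [[0.0, 1.0, 0.001], [1.0, -0.0, 0.001], [0.001, 0.001, -1.0]]
13.309050041462742 58.55673372745514 [-0.5  0.4  5.7]
```

View pics/g.png

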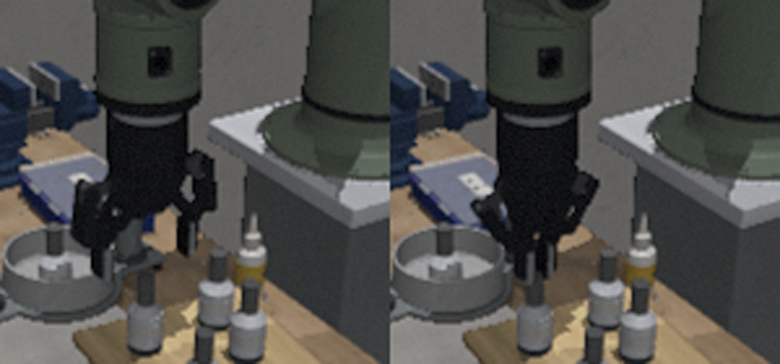

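```bash
python3 - <<'E'
from h import *
xy=[551.8,306.2]
open_gripper(); movel([*xy,66],max_speed=60,guard=10); clamp(); s=read_state();print(s["eef_pos"],s["finger_gap"],s["ft_force"].round(1))
movel([*xy,200],max_speed=200); s=read_state();print(s["finger_gap"],s["ft_force"].round(1))
a=np.radians(207);print(place(POT+37*e(a),a,h=46))
movep([420,-100,300],Rdown(0))
c=save("top6.npz");crop(c,235,140,435,260,4,"t6.png");print(caps(c),read_state()["time"])
E
```

```text
[551.81887517 306.31536483  66.30436401] 15.375126036121165 [-2.2  0.1  6.1]
14.982177732851136 [-0.9  0.3 -3.3]
contact True z 68.2 F [-1.4 -0.   8.2] t 41.4
True
[(array([558.50469053, 415.21461981]), 37, array([253. , 200.2])), (array([473.75027133, 369.10976135]), 34, array([269. , 229.7])), (array([466.36029908, 307.25338638]), 34, array([290.7, 232.2]))] 44.025
```

View pics/t6.png

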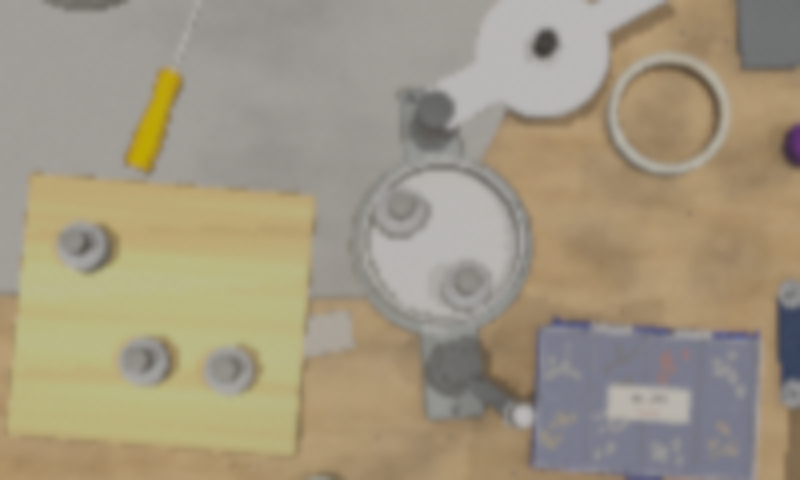

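```bash
python3 - <<'E'
from h import *
for a in np.radians([271,338,124]):
    c=save("top7.npz"); L=caps(c); print([np.round(t[0],1).tolist() for t in L])
    xy=min((t[0] for t in L),key=lambda p:p[1])+[.8,-.8]
    pick(xy,0,h=46)
    if not place(POT+37*e(a),a,h=46): print("STOP");break
    movep([420,-100,300],Rdown(0))
c=save("top7.npz");crop(c,235,140,435,260,4,"t7.png");print(caps(c),read_state()["time"])
for t in caps(c,108,(490,630,80,220)): print("pot",t[1],(t[0]-POT).round(1),np.hypot(*(t[0]-POT)).round(1))
E
```

```text
[[558.6, 415.1], [473.8, 369.1], [466.3, 307.5]]
grip 14.8 [-1.7  0.4  6.1]
contact True z 68.2 F [-1.1 -2.2  8. ] t 51.1
[[558.7, 415.4], [473.5, 369.3]]
grip 15.0 [-1.1 -0.1  5.2]
contact True z 68.3 F [-1.4 -0.1  8.9] t 60.4
[[558.4, 415.1]]
grip 15.1 [-1.8 -0.   6.2]
contact True z 66.3 F [-0.8 -0.9  7.1] t 69.9
[] 72.775
pot 32 [ 33.1 -10.9] 34.9
pot 34 [21. 32.] 38.3
pot 33 [ -8.1 -33.9] 34.9
pot 35 [-18.7  31.2] 36.4
pot 33 [-37.3 -13. ] 39.5
```

View pics/t7.png

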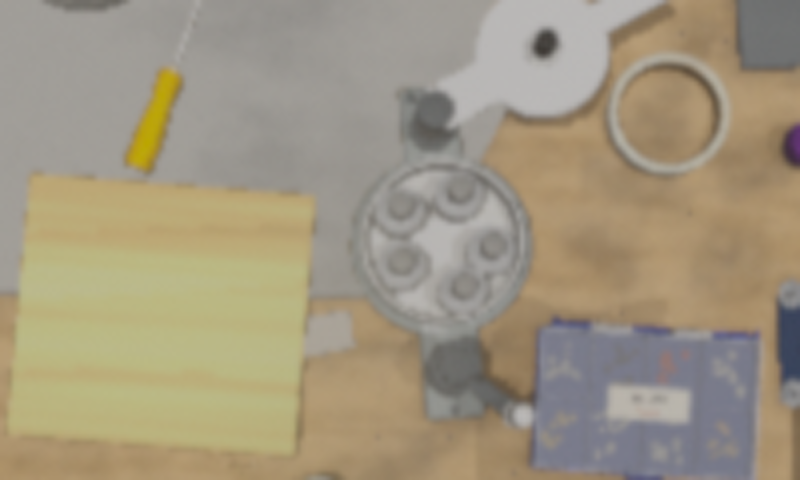

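```bash
python3 - <<'E'
from h import *
off=np.pi/2; b=YAW+np.pi
hover(HINGE,88,5.206,126,120,off); clamp(); s=read_state();print(s["finger_gap"],s["ft_force"].round(1))
arc(HINGE,88,5.206,b+.1,126,off,guard=45,speed=110)
arc(HINGE,88,b+.1,b-.06,126,off,step=.04,guard=18,speed=40)
open_gripper(); up(250)
movep([420,-100,300],Rdown(0))
c=save("top8.npz");crop(c,315,150,375,260,5,"t8.png");print(read_state()["time"])
E
```

```text
12.122648458605706 [-2.5  0.5  5.7]
t 79.1 F [-12.3  -2.2  18.9] pos [562.4 141.7 126.1] ang -2.98
t 80.3 F [ -9.9 -35.5  17.8] pos [561.6 148.3 126.1] ang -3.055
83.3083
```

View pics/t8.png

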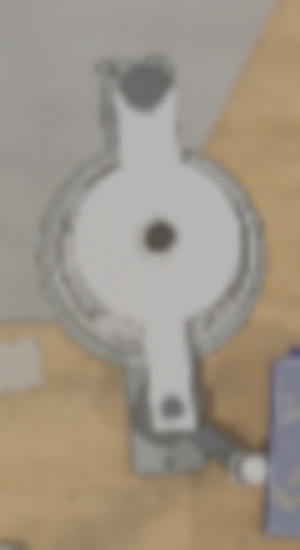

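```bash
python3 - <<'E'
from h import *
L=POT-95*e(.087); off=-np.pi/2
hover(L,55,4.04,124,120,off); clamp(); s=read_state();print(s["finger_gap"],s["ft_force"].round(1))
arc(L,55,4.04,2.65,124,off,guard=45,speed=110)
arc(L,55,2.65,2.33,124,off,step=.04,guard=20,speed=40)
open_gripper(); up(250)
movep([420,-100,300],Rdown(0))
c=save("top9.npz");a=cv2.resize(c["image"][150:260,300:380],None,fx=5,fy=5,interpolation=2)
d=save("side9.npz","side");b=cv2.resize(d["image"][150:280,300:380],None,fx=4.23,fy=4.23,interpolation=2)
cv2.imwrite("pics/t9.png",np.hstack([a,b[:550]]) if b.shape[0]>=550 else a);print(read_state()["time"],a.shape,b.shape)
E
```

```text
12.255402569553999 [-2.3 -0.2  7.9]
t 89.2 F [ 6.8 -5.5  3.5] pos [420.1 166.8 124.2] ang 2.647
t 91.2 F [-20.7 -37.8  36.5] pos [426.  175.6 123.5] ang 2.45
93.7333 (550, 400, 3) (550, 338, 3)
```

View pics/t9.png

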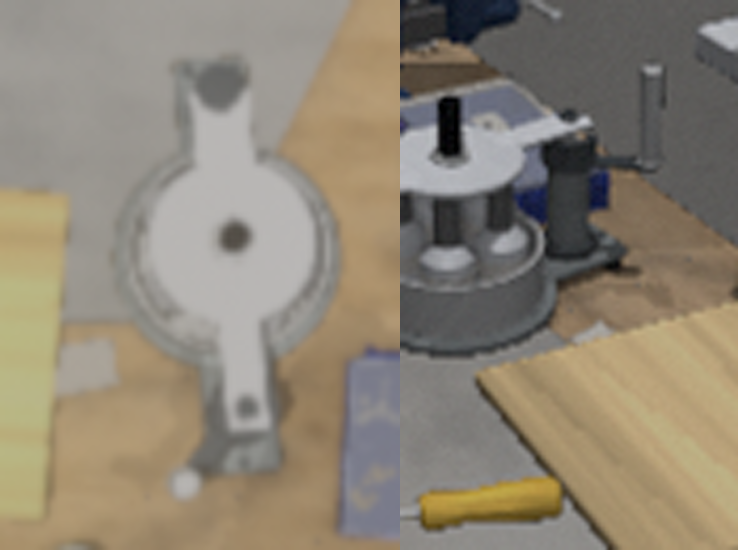

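```bash
python3 -c "
from workcell import *
print(finish_job())"
```

```text
the job is handed in; nothing more can be done
None
```

The job is handed in: all four bottles from the board stand upright in the pot beside the old one, spaced in a ring around it rather than as a honeycomb since there are only five. The cover is shut and the lock lever is back at its stop, about 94 s on the clock. My first grasp attempt closed above the cap and missed, without moving the bottle.

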